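# Close up the marking desk

### The arm

A 6-joint arm with a two-finger parallel gripper is mounted at the origin on the work surface. World frame = base frame: x ahead of the robot, y to its left, z up, the work surface at z = 0. Lengths are in mm, angles in degrees, forces in N, time in s.
With the tool pointing down it reaches from about 300 to 850 mm from the base axis. Payload 4.2 kg.
Tool frame: the origin (TCP) lies midway between the tips of the shut fingers; the grasp point (between the pads) lies env.hold_point_z behind it (env.hold_point_z is the distance from the TCP to the grasp point, in mm); z points along the fingers, y is the line along which they close (so a half turn about z gives the same grasp; the last joint's range is limited). The gripper opens to 91 mm and grips with 3 to 60 N. Pads are 32 mm wide; open, the fingers measure 118 mm over their backs; the gripper's body (76 mm by 178 mm) begins 60 mm behind the grasp point.
Start: joints at [71.734, 18.312, 89.639, -0, 72.044, -1.146], TCP at [169.267, 549.538, 213.976] pointing down, gripper open.
Joint ranges: [-177.97, 177.97], [-48.28, 115.42], [12.27, 149.76], [-77.06, 257.06], [2.81, 150.46], [-146.56, 146.56]. Speed limits (degrees/s): [147.25, 147.25, 180, 180, 180, 180].

### API

Orientations are given as [roll, pitch, yaw] about the fixed x, y, z axes, in that order (R = Rz(yaw) Ry(pitch) Rx(roll)).
In Python, from workcell import env, viewer, spotter gives the robot as it stands.
- The arm moves only by the tool apply_moves, never from a script. Its arguments are lists of equal length, an entry for each row: "delta_pos": the shift along the world's x, y, z normalised to -1 to 1, where 1 is 120 mm, a list of three; "rot": the turn, a rotation vector about the world's x, y, z normalised to -1 to 1, where 1 is 1.5 rad, a list of three; "hand": the opening, from 0 (shut) to 1 (fully open). A call has 1 to 10 rows; each row is the pose to reach, as a shift and turn from the pose commanded when the call began; what a row does not reach only later rows make up. A row lasts 1/12 s, in which the tool goes at most 41.7 mm and 7.16 degrees, less where a joint would pass 70% of its speed; a pose out of reach is approached as far as the arm can. A call with a number of a shift or a turn outside -1 to 1 is refused whole. A call with a gripper value outside its range is refused whole. The fingers move at their own pace and stop on an object; "newtons" is the grip in N (left out, the last holds). Time passes only in rows, so rows that repeat a pose let the fingers close. It gives the time, the measured TCP pose, the force, the opening and the grip force at its end, in the units of the state.
- env.state(): the state, without advancing time (a new reading comes with each control period).
- viewer.grab_frame(name): name is "scene" or "side" or "wrist"; returns a dict with "pixels" (400x640x3 uint8, red, green, blue), "camera_matrix" (3x3 intrinsics, pixels), "R" (3x3) and "t" (3): a world point X has camera coordinates R X + t; the wrist camera has in their place "mount" (4x4, takes a point from camera to tool coordinates, whose origin is the TCP and whose axes are the flange's). Camera axes: x right, y down, z forward; pixel columns grow to the right and rows downward; lengths in mm; the calibration is good to about 2 mm. A picture is of the moment at which its call begins: read the wrist's pose just before it. There is no depth.
- env.job_done(): hands the job in; it is judged then, once.
Trained networks look in a picture, given as the dict that the camera call returned (one of the last four; its "shot" number tells which), for a name from the list of things; names that differ only in an ending like _2 or _b are one class to them, and where a whole thing is asked for, a point or a joint stands for the part that bears it (a point fixed in the world has none). Each returns a list of dicts, best first, with "score" (0 to 1); they miss things now and then, are a little off and sometimes report something else, mostly with a low value. They report only what shows in the picture. A call takes as long as a camera call. They do not tell look-alikes from the thing itself.
- spotter.trace(picture, query): "mask" (400x640 bool, what is visible of it) and "box" ([centre column, centre row, width, height] in pixels, round what is visible of it).
- spotter.landmark_of(picture, query): "position" ([column, row] in pixels: a listed point, or the origin of a listed thing).
The state is a dict: "time_s": time; "qpos": joint angles; "qvel": joint speeds; "effort": joint torques, N m; "ee_pos": TCP position; "ee_rot": TCP orientation; "force": force on the tool from outside, world axes, zero at the start; "torque": the same for the moment, N m; "gripper_width": finger opening in mm; "gripper_force": force on a finger pad.
Only numpy, scipy, OpenCV 4.12 (cv2) and the standard library are available. Lean on these libraries where they do the work, as an engineer would, in place of code of your own. Each camera call takes 0.05 s, during which the arm holds its last target. There are 200 camera calls.

### The job

Close up the desk for the evening: with the fingertips, push both drawers of the white desk unit fully home and push the lid of the orange stationery box down until it is fully shut. Only push from outside - do not reach into the drawers or under the lid, and do not grip or lift anything. Leave the stationery box standing where it is, and do not disturb the pen cup, the water bottle or the stapler.

Things in the scene. Friction and masses are not known exactly. Their poses are not given: they have to be found in the camera images.
- drawer_unit: White plastic desktop unit with two blue drawers side by side, fixed to the desk; carcass 220 deep (x) x 264 wide (y) x 66 mm high with a flat closed top. Origin on the desk surface under the unit, midway across its width and 50 mm behind the front of the carcass; own x points into the unit (the way the drawers are pushed shut), y to its left, z up.
- left_drawer (a joint): Left blue drawer (at own y = +65 mm of the unit): how far it stands out, in m; 0 = fully home against a firm stop, 0.10 = fully out. It slides along the unit's -x as it opens, stays where it is left, and takes 1 to 3 N to push.
- right_drawer (a joint): Right blue drawer (own y = -65 mm of the unit); otherwise the same as the left one.
- left_drawer_front (a point): Centre of the outer face of the left drawer's front, 35 mm above the desk; moves with the drawer; axes as the unit's. The front is a flat upright panel without a knob, 124 wide x 50 mm high x 12 mm thick, its lower edge 10 mm and its top edge 60 mm above the desk. Behind the front lie the drawer's white lining and its contents, which are not to be touched. Home, its outer face stands 12 mm ahead of the carcass (62 mm ahead of the unit's origin).
- right_drawer_front (a point): The same point of the right drawer's front.
- stationery_box: Orange open-topped box, loose on the desk, 130 deep (x) x 170 wide (y) x 55 mm high, 1 to 1.7 kg with its lid. Origin at the centre of its underside; own x points to the hinged side (far from the robot), z up.
- box_lid (a joint): Orange lid of the box: its opening angle in rad; 0 = lying shut on the rim against a firm stop, about 1.57 = upright. A stiff hinge (1 to 3 N at the free edge) keeps it at any angle; it does not fall shut by itself.
- lid_hinge (a point): Middle of the lid's hinge axis, on the box's far upper rim: 65 mm along own x of the box from its centre, 55 mm above its underside. The axis runs along own y of the box. From it the lid reaches 132 mm towards the free edge: along the box's -x when shut, and turning upwards as it opens. The point's own x points from the free edge to the hinge, z out of the lid's outer face.
- lid_mark (a point): Centre of a black disc, 24 mm across, on the lid's outer face: 105 mm from the hinge axis, in the middle of the lid's 174 mm width. The outer face lies 8 mm outward of the hinge axis (63 mm above the desk when shut); the white underside is not to be touched. The outer face looks up when shut, and up and away from the robot when open. Turns with the lid; axes as lid_hinge.
- pen_cup: Green cup with pens, 76 mm across, 95 mm high (pens to 150 mm), loose on top of the drawer unit towards its rear. Origin at the centre of its underside.
- water_bottle: Clear water bottle with a red cap and label, 64 mm across, 200 mm high, loose on the desk. Origin at the centre of its underside.
- stapler: Blue and black stapler, 140 x 36 x 48 mm, lying on the desk. Origin at the centre of its underside, x along its length.
There are look-alikes about, which are no part of the job. Of the things shaped like the stationery_box, the orange one is meant.

How it is judged (in metres and radians):
At the end, for the whole second after the job is handed in: Both drawers are within 4 mm of fully home and the lid within 0.05 rad of fully shut; the stationery box is at rest within 25 mm of where it stood, and the pen cup, water bottle and stapler are within 20 mm of where they stood (value of joint each of left_drawer, right_drawer below 0.004 m and value of joint box_lid below 0.05 rad and distance of stationery_box from where it was at the start of the episode below 0.025 m and linear speed of stationery_box below 0.02 m/s and distance of each of pen_cup, water_bottle, stapler from where it was at the start of the episode below 0.02 m); the robot touches nothing.
It fails at once if the robot reaches into a drawer (over 1 N on its inside) (contact force between any of the fingers, the arm and left_lining above 1 N or contact force between any of the fingers, the arm and left_contents above 1 N or contact force between any of the fingers, the arm and right_lining above 1 N or contact force between any of the fingers, the arm and right_contents above 1 N).
It fails at once if the robot touches the underside of the lid (over 1 N) (contact force between any of the fingers, the arm and lid_underside above 1 N).
It fails at once if the arm or the gripper's body, not the fingers, pushes the drawer unit or the stationery box with over 5 N (contact force between the arm and drawer_unit above 5 N or contact force between the arm and stationery_box above 5 N).
It fails at once if the stationery box is lifted, carried or pushed more than 25 mm, or tipped by more than 0.15 rad (distance of stationery_box from where it was at the start of the episode above 0.025 m or angle between stationery_box's own z axis and vertical above 0.15 rad).
It fails at once if the pen cup, the water bottle or the stapler is moved more than 20 mm or tipped by more than 0.3 rad (distance of any of pen_cup, water_bottle, stapler from where it was at the start of the episode above 0.02 m or angle between any of pen_cup, water_bottle, stapler's own z axis and vertical above 0.3 rad).
It also fails if it takes over 64 s, if anything falls off the work surface, if the arm or the gripper's body presses on something with over 40 N, if the wrist force passes 120 N, or if a joint passes its speed limit or range.

## Working session

There is one attempt and no reset: what is moved stays moved. The work goes in short steps, Python scripts to look and compute and a tool call to move; the robot and the scene stay as the last step left them, time stands still between calls to the robot, and variables do not carry over. Pictures are saved under pics/ and viewed, at most 10 in all, crops included, and the job is handed in when it is done.

Besides the shell and the picture viewer there is one more tool, called after "Request:" in YAML: its name, and indented under it one key for each argument. apply_moves: Moves the arm, as the interface text tells. Its arguments: {"type":"object","properties":{"delta_pos":{"type":"array"},"rot":{"type":"array"},"hand":{"type":"array"},"newtons":{"type":"number"}},"required":["delta_pos","rot","hand"]}

```bash
mkdir -p pics; ls; python3 - <<'E'
from workcell import env, viewer, spotter
import cv2, numpy as np
print(env.state(), env.hold_point_z)
for n in ["scene","side"]:
    f=viewer.grab_frame(n); cv2.imwrite(f"pics/{n}0.png",f["pixels"][...,::-1])
    print(n,f["camera_matrix"].tolist(),f["R"].tolist(),f["t"].tolist())
    for q in ["drawer_unit","left_drawer_front","right_drawer_front","stationery_box","lid_hinge","lid_mark","pen_cup","water_bottle","stapler"]:
        print(q,[(round(d["score"],2),np.round(d["position"]).tolist()) for d in spotter.landmark_of(f,q)][:4])
E
```

```text
pics
{'time_s': 0.0, 'qpos': array([ 7.17356618e+01,  1.83520349e+01,  8.97037244e+01, -9.24417153e-04,
        7.20430055e+01, -1.14698211e+00]), 'qvel': array([ 0.04388128, -0.02053887, -0.08309307,  0.10704903,  0.01441607,
        0.09040257]), 'effort': array([-1.62465796e-03, -4.12478650e+01, -2.31964481e+01,  7.23564718e-02,
        4.60922986e-02, -1.50880983e-04]), 'ee_pos': array([169.10417018, 549.07106738, 213.13449047]), 'ee_rot': array([-1.79901237e+02, -1.09828398e-03,  1.62882929e+02]), 'force': array([-0.03419903, -0.18664106, -0.42220137]), 'torque': array([-0.007616  ,  0.02084665, -0.05146447]), 'gripper_force': 0.0, 'gripper_width': 91.2966489046271} 18.8
scene [[371.54015903625145, 0.0, 317.2613790574482], [0.0, 371.54015903625145, 197.21101876190227], [0.0, 0.0, 1.0]] [[-0.694468749720857, 0.7193936826035081, -0.01363396828925917], [0.5813325898252435, 0.5498238729671885, -0.5997884032910574], [-0.4239877069777195, -0.42446017262580005, -0.8000424902380194]] [343.55769877384023, -236.3656297709919, 1406.0208533131333]
drawer_unit [(0.88, [348.0, 260.0])]
left_d
[... 730 characters left out ...]
2, -0.7311981151371354], [0.12637344924170696, 0.7203201985063694, -0.6820326700023237]] [-499.5092431464659, 102.64477913247119, 1102.7403054648298]
drawer_unit [(0.84, [324.0, 173.0])]
left_drawer_front [(0.68, [378.0, 223.0]), (0.64, [297.0, 160.0])]
right_drawer_front [(0.95, [293.0, 182.0])]
stationery_box [(0.69, [371.0, 260.0]), (0.61, [294.0, 292.0]), (0.61, [234.0, 180.0])]
lid_hinge [(0.93, [397.0, 238.0]), (0.91, [244.0, 158.0]), (0.63, [372.0, 260.0]), (0.6, [310.0, 260.0])]
lid_mark [(0.79, [222.0, 168.0]), (0.58, [285.0, 284.0]), (0.56, [376.0, 221.0]), (0.55, [297.0, 157.0])]
pen_cup [(0.82, [362.0, 169.0])]
water_bottle [(0.8, [363.0, 359.0])]
stapler [(0.73, [304.0, 131.0])]
```

View pics/scene0.png

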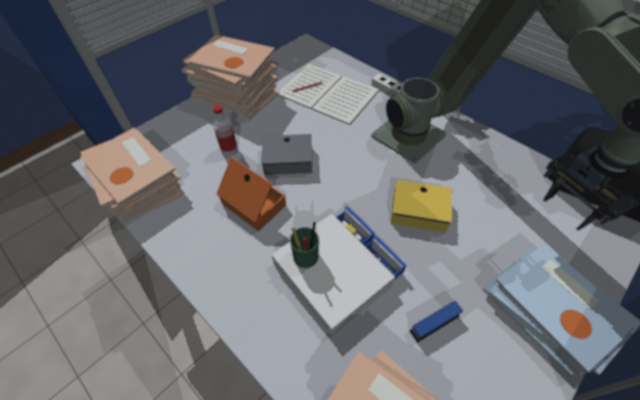

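View pics/side0.png

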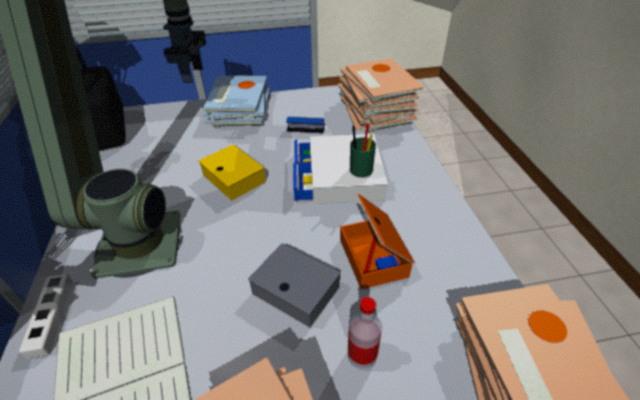

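The orange box shows at (252,195) in the scene view and (375,250) in the side view. The look-alikes are the yellow box (422,205)/(232,170) and the grey one (288,155)/(294,283). The orange one fits by colour, and its lid is open. Next: an enlarged crop to confirm it, plus triangulation.

```bash
cat > h.py <<'E'
import numpy as np, cv2
from workcell import env, viewer, spotter
def ray(f,p):
    K,R,t=f["camera_matrix"],f["R"],f["t"]
    d=R.T@np.linalg.solve(K,[p[0],p[1],1.]); return -R.T@t,d
def plane(f,p,z):
    o,d=ray(f,p); return o+d*(z-o[2])/d[2]
def tri(a,pa,b,pb):
    A,B=[],[]
    for f,p in((a,pa),(b,pb)):
        o,d=ray(f,p); d/=np.linalg.norm(d); M=np.eye(3)-np.outer(d,d); A.append(M);B.append(M@o)
    return np.linalg.lstsq(np.vstack(A),np.hstack(B),rcond=None)[0]
def proj(f,X):
    c=f["R"]@np.asarray(X,float)+f["t"]; p=f["camera_matrix"]@c; return p[:2]/p[2]
def near(f,q,p,r=25):
    L=[d for d in spotter.landmark_of(f,q) if np.hypot(*(np.array(d["position"])-p))<r]
    return np.array(L[0]["position"]) if L else None
E
python3 - <<'E'
from h import *
np.set_printoptions(precision=1,suppress=True)
S=viewer.grab_frame("scene");D=viewer.grab_frame("side")
for q,a,b,z in [("drawer_unit",(348,260),(324,173),0),("left_drawer_front",(387,252),(297,160),35),("right_drawer_front",(361,224),(293,182),35),("stationery_box",(256,206),(371,260),0),("lid_hinge",(238,204),(397,238),55),("lid_mark",(246,172),(376,221),None),("pen_cup",(304,257),(362,169),66),("water_bottle",(225,151),(363,359),0),("stapler",(435,321),(304,131),0)]:
    pa,pb=near(S,q,a),near(D,q,b)
    print(q,pa,pb,"tri",tri(S,pa,D,pb) if pa is not None and pb is not None else None, "planes",[plane(f,p,z) for f,p in((S,pa),(D,pb)) if z is not None and p is not None])
for q,a,b in [("drawer_unit",0,0)]: pass
a=cv2.resize(S["pixels"][130:290,200:420],None,fx=3.4,fy=3.4,interpolation=2)[:,:400*2]
b=cv2.resize(D["pixels"][120:290,280:430],None,fx=3.5,fy=3.5,interpolation=2)
cv2.imwrite("pics/s1.png",a[...,::-1]);cv2.imwrite("pics/d1.png",b[...,::-1])
E
```

```text
drawer_unit [348.9 262.3] [326.7 173.2] tri [560.4 189.6   4.7] planes [array([556.6, 188.7,   0. ]), array([563. , 194.1,  -0. ])]
left_drawer_front [390.3 252.9] [297.4 158.8] tri [470.4 261.6  27. ] planes [array([466.8, 265.5,  35. ]), array([475.2, 244.5,  35. ])]
right_drawer_front [360.5 224.4] [293.9 182.7] tri [447.4 137.4  25.8] planes [array([451.2, 141. ,  35. ]), array([447.3, 125.5,  35. ])]
stationery_box [254.7 205.1] [375.9 261.3] tri [ 614.7 -180.5  -10.7] planes [array([ 613. , -171.1,    0. ]), array([ 616.8, -191.5,    0. ])]
lid_hinge [238.2 207.1] [397.4 240.8] tri [ 673.  -172.7   47.3] planes [array([ 673. , -166.2,   55. ]), array([ 672.3, -180.2,   55. ])]
lid_mark [246.  173.3] [376.  220.7] tri [ 607.4 -184.5  144.8] planes []
pen_cup [303.4 256. ] [362.  167.9] tri [657.  107.4  72.3] planes [array([656.7, 104.2,  66. ]), array([657.7, 116.3,  66. ])]
water_bottle [227.9 149.8] [362.7 355. ] tri [ 517.9 -433.4    2.3] planes [array([ 518. , -436.1,   -0. ]), array([ 517.1, -431.7,    0. ])]
stapler [432.6 322.9] [304.1 127.6] tri [535.6 466.6   7. ] planes [array([537.7, 464.8,   0. ]), array([533.1, 482.4,   0. ])]
```

View pics/s1.png

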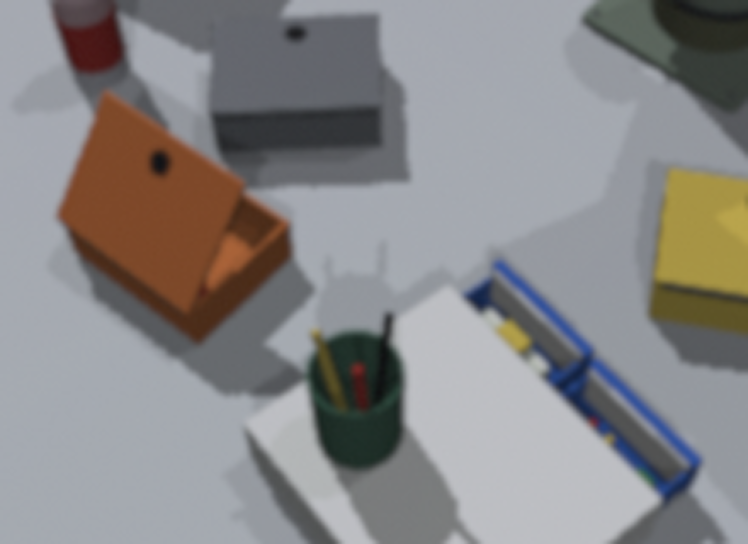

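View pics/d1.png

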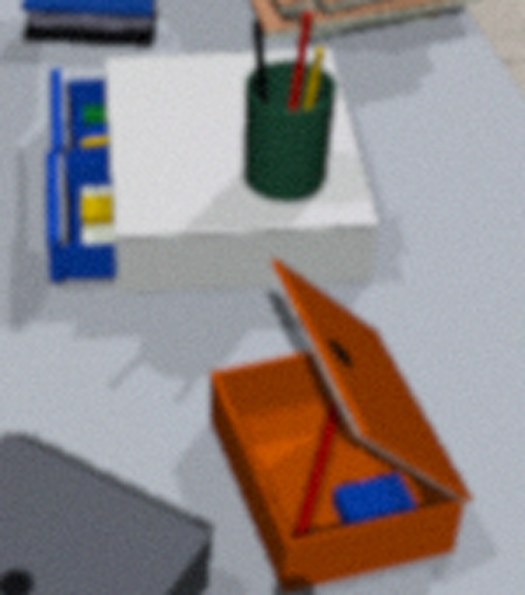

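The crops confirm the orange box (disc at scene (247,178), side (377,221), lid roughly 50° open). Both drawers stand out. Now I fit the poses using the corner pixels.

```bash
python3 - <<'E'
from h import *
from scipy.optimize import least_squares as LS
np.set_printoptions(precision=1,suppress=True)
S=viewer.grab_frame("scene");D=viewer.grab_frame("side")
s=lambda x,y:(S,(x/3.4+200,y/3.4+130)); d=lambda x,y:(D,(x/3.5+280,y/3.5+120))
def W(p,l): c,n=np.cos(p[2]),np.sin(p[2]); return [p[0]+c*l[0]-n*l[1],p[1]+n*l[0]+c*l[1],l[2]]
def fit(obs,x0):
    def r(p): return np.concatenate([proj(f,W(p,fn(p)))-np.array(px) for (f,px),fn in obs])
    o=LS(r,x0,loss="soft_l1",x_scale=[100,100,.1]+[1 if len(x0)==4 else 50]*(len(x0)-3)); print(o.x,"yaw",np.degrees(o.x[2]),"res",o.fun.reshape(-1,2).round(1).tolist()); return o.x
C=lambda x,y,z:(lambda p:(x,y,z))
F=lambda y,z,i:(lambda p:(-62-p[i],y,z))
obs=[(s(455,287),C(-50,-132,66)),(s(245,428),C(170,-132,66)),(s(660,500),C(-50,132,66)),(d(105,57),C(-50,132,66)),(d(116,235),C(-50,-132,66)),(d(378,222),C(170,-132,66)),(d(330,55),C(170,132,66)),
(s(497,262),F(-127,60,4)),(s(698,462),F(127,60,3)),(d(52,70),F(127,60,3)),(d(52,240),F(-127,60,4)),((S,(390.3,252.9)),F(65,35,3)),((D,(297.4,158.8)),F(65,35,3)),((S,(360.5,224.4)),F(-65,35,4)),((D,(293.9,182.7)),F(-65,35,4))]
u=fit(obs,[560,190,.05,50,50])
for k,n in((65,3),(-65,4)): print("front",W(u,(-62-u[n],k,35)),"home",W(u,(-62,k,35)))
L=lambda r,w,h:(lambda p:(65-r*np.cos(p[3])+h*np.sin(p[3]),w,55+r*np.sin(p[3])+h*np.cos(p[3])))
obs=[(s(107,92),L(132,-87,8)),(s(243,185),L(132,87,8)),(s(60,215),L(0,-87,8)),(s(190,312),L(0,87,8)),(d(275,262),L(132,87,8)),(d(358,435),L(132,-87,4)),(d(467,497),L(0,-87,8)),(d(378,332),L(0,87,8)),
((S,(246,173.3)),L(105,0,8)),((D,(376,220.7)),L(105,0,8)),(s(160,162),L(105,0,8)),(d(340,352),L(105,0,8)),(d(213,373),C(-65,85,55)),(d(285,548),C(-65,-85,55))]
b=fit(obs,[612,-178,.1,.9])
for t in (b[3],.7,.5,.3,.15,0): print(t,"mark",W(b,L(105,0,8)([0,0,0,t])))
E
```

```text
[563.5 186.6  -0.1  38.   42.6] yaw -7.595829611740868 res [[-2.3, -1.6], [-1.3, -2.1], [0.7, -0.6], [-0.0, -0.7], [-0.2, -1.2], [0.2, -0.8], [0.3, -2.8], [0.0, -1.3], [0.8, -0.5], [0.5, -1.5], [-0.5, -1.3], [-1.6, 1.1], [-1.5, -3.4], [-1.3, -0.9], [0.8, -2.3]]
front [np.float64(472.9491307356203), np.float64(264.2562781473347), 35] home [np.float64(510.6397957897766), np.float64(259.23006192335157), 35]
front [np.float64(451.25890261009516), np.float64(135.9979386446764), 35] home [np.float64(493.4558442914058), np.float64(130.37079058092297), 35]
[ 612.3 -177.8    0.1    0.8] yaw 4.487280183984447 res [[-1.1, -1.6], [-0.0, -1.3], [-2.4, -0.5], [-1.8, 0.1], [-0.8, -1.9], [-0.0, 0.1], [1.8, 0.3], [-0.3, -1.3], [0.9, 3.5], [0.6, 0.1], [-0.2, -0.8], [-0.6, 0.3], [-1.0, -1.2], [-0.3, -1.1]]
0.816830228208407 mark [np.float64(611.237319042097), np.float64(-177.8501820530791), np.float64(137.01914857962353)]
0.7 mark [np.float64(602.1549299382805), np.float64(-178.56295280941012), np.float64(128.76159465823346)]
0.5 mark [np.float64(589.0391803778637), np.float64(-179.5922549706772), np.float64(112.3603420485643)]
0.3 mark [np.float64(579.4333105066155), np.float64(-180.34610762498266), np.float64(93.6723136124455)]
0.15 mark [np.float64(574.7683653830858), np.float64(-180.71220474171417), np.float64(78.60117253321626)]
0 mark [np.float64(572.4011021249821), np.float64(-180.8979836159318), np.float64(63.0)]
```

```bash
python3 - <<'E'
from h import *
np.set_printoptions(precision=0,suppress=True)
S=viewer.grab_frame("scene");D=viewer.grab_frame("side")
print("yellow scene top corners",[plane(S,p,63)[:2] for p in [(396,179),(452,183),(450,222),(391,214)]])
print("yellow side",[plane(D,p,63)[:2] for p in [(200,160),(234,146),(266,173),(233,188)]])
print("grey side",[plane(D,p,63)[:2] for p in [(290,246),(340,270),(309,310),(250,281)]])
E
```

```text
yellow scene top corners [array([255., 122.]), array([147., 261.]), array([279., 336.]), array([375., 193.])]
yellow side [array([168., 263.]), array([276., 319.]), array([368., 154.]), array([267., 104.])]
grey side [array([ 401., -151.]), array([ 507., -248.]), array([ 418., -341.]), array([ 297., -239.])]
```

Request:
apply_moves:
  delta_pos:
    - [0.23, -0.26, 0]
    - [0.46, -0.52, 0]
    - [0.7, -0.78, 0]
    - [0.7, -0.78, 0]
  rot:
    - [0, 0, 0.04]
    - [0, 0, 0.08]
    - [0, 0, 0.11]
    - [0, 0, 0.11]
  hand: [0, 0, 0, 0]

```text
time_s: 2.53
ee_pos: [256.7, 451.2, 214.1]
ee_rot: [-179.8, 0.1, 172.1]
force: [-0.4, 0.2, -0.8]
gripper_width: 67.7
gripper_force: 0.0
```

Request:
apply_moves:
  delta_pos:
    - [0.23, -0.26, 0]
    - [0.46, -0.52, 0]
    - [0.7, -0.78, 0]
    - [0.7, -0.78, 0]
  rot:
    - [0, 0, 0]
    - [0, 0, 0]
    - [0, 0, 0]
    - [0, 0, 0]
  hand: [0, 0, 0, 0]

```text
time_s: 2.87
ee_pos: [340.9, 358.1, 214.2]
ee_rot: [-179.9, 0.2, 172.0]
force: [0.3, 0.2, -0.3]
gripper_width: 40.7
gripper_force: 0.0
```

Request:
apply_moves:
  delta_pos:
    - [0.23, -0.26, 0]
    - [0.46, -0.52, 0]
    - [0.69, -0.77, 0]
    - [0.69, -0.77, -0.3]
    - [0.69, -0.77, -0.6]
    - [0.69, -0.77, -0.9]
    - [0.69, -0.77, -0.9]
  rot:
    - [0, 0, 0]
    - [0, 0, 0]
    - [0, 0, 0]
    - [0, 0, 0]
    - [0, 0, 0]
    - [0, 0, 0]
    - [0, 0, 0]
  hand: [0, 0, 0, 0, 0, 0, 0]

```text
time_s: 3.45
ee_pos: [415.9, 267.6, 100.3]
ee_rot: [-179.5, -0.6, 172.3]
force: [-0.8, -0.7, -1.0]
gripper_width: 0.5
gripper_force: 0.0
```

Request:
apply_moves:
  delta_pos:
    - [0, 0, -0.3]
    - [0, 0, -0.62]
    - [0, 0, -0.62]
    - [0, 0, -0.62]
  rot:
    - [0, 0, 0]
    - [0, 0, 0]
    - [0, 0, 0]
    - [0, 0, 0]
  hand: [0, 0, 0, 0]

```text
time_s: 3.78
ee_pos: [419.7, 270.3, 31.9]
ee_rot: [-179.9, -0.1, 172.4]
force: [1.0, 1.0, 0.3]
gripper_width: 0.6
gripper_force: 0.0
```

Request:
apply_moves:
  delta_pos:
    - [0.06, -0.01, 0]
    - [0.12, -0.02, 0]
    - [0.18, -0.02, 0]
    - [0.24, -0.03, 0]
    - [0.3, -0.04, 0]
    - [0.36, -0.05, 0]
    - [0.42, -0.06, 0]
    - [0.42, -0.06, 0]
  rot:
    - [0, 0, 0]
    - [0, 0, 0]
    - [0, 0, 0]
    - [0, 0, 0]
    - [0, 0, 0]
    - [0, 0, 0]
    - [0, 0, 0]
    - [0, 0, 0]
  hand: [0, 0, 0, 0, 0, 0, 0, 0]

```text
time_s: 4.45
ee_pos: [472.5, 262.6, 31.7]
ee_rot: [180.0, 0.1, 172.3]
force: [0.2, 0.1, -0.4]
gripper_width: 0.4
gripper_force: 0.0
```

```bash
python3 - <<'E'
from h import *
s=env.state();print(s["ee_pos"],s["force"])
S=viewer.grab_frame("scene");D=viewer.grab_frame("side")
a=cv2.resize(S["pixels"][190:320,290:470],None,fx=2.6,fy=2.6);b=cv2.resize(D["pixels"][90:220,230:410],None,fx=2.6,fy=2.6)
cv2.imwrite("pics/p2.png",np.vstack([a[:300],b[:300]])[...,::-1])
E
```

```text
[472.51217969 262.64912279  31.72266168] [ 0.16241542  0.08015152 -0.40098144]
```

View pics/p2.png

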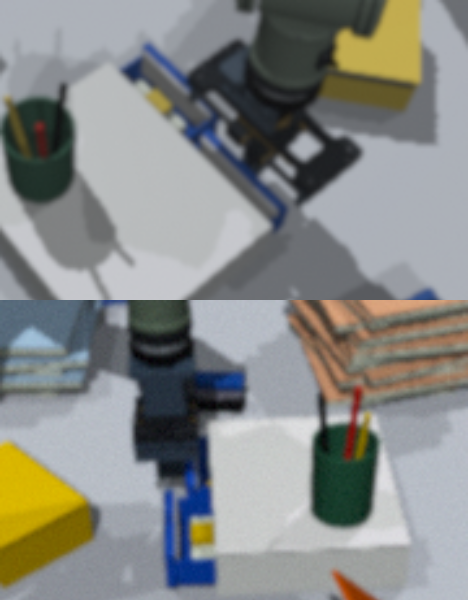

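The picture shows the finger at the left drawer's front, which has moved in past the right one. I keep pushing, with force checks.

Request:
apply_moves:
  delta_pos:
    - [0.04, -0.01, 0]
    - [0.08, -0.01, 0]
    - [0.12, -0.02, 0]
  rot:
    - [0, 0, 0]
    - [0, 0, 0]
    - [0, 0, 0]
  hand: [0, 0, 0]

```text
time_s: 4.8
ee_pos: [484.6, 260.3, 31.3]
ee_rot: [-180.0, -0.1, 172.3]
force: [-1.5, 1.6, -1.5]
gripper_width: 0.3
gripper_force: 0.8
```

Request:
apply_moves:
  delta_pos:
    - [0.02, 0, 0]
    - [0.05, -0.01, 0]
    - [0.05, -0.01, 0]
  rot:
    - [0, 0, 0]
    - [0, 0, 0]
    - [0, 0, 0]
  hand: [0, 0, 0]

```text
time_s: 5.05
ee_pos: [491.8, 259.2, 31.6]
ee_rot: [180.0, 0.1, 172.3]
force: [-0.5, 0.3, -0.4]
gripper_width: 0.1
gripper_force: 0.0
```

Request:
apply_moves:
  delta_pos:
    - [0.02, 0, 0]
    - [0.04, -0.01, 0]
    - [0.04, -0.01, 0]
  rot:
    - [0, 0, 0]
    - [0, 0, 0]
    - [0, 0, 0]
  hand: [0, 0, 0]

```text
time_s: 5.3
ee_pos: [491.8, 259.1, 31.7]
ee_rot: [180.0, -0.5, 172.2]
force: [-11.4, 6.5, 6.6]
gripper_width: 0.7
gripper_force: 6.2
```

Request:
apply_moves:
  delta_pos:
    - [0.02, 0, 0]
    - [0.04, -0.01, 0]
    - [0.04, -0.01, 0]
  rot:
    - [0, 0, 0]
    - [0, 0, 0]
    - [0, 0, 0]
  hand: [0, 0, 0]

```text
time_s: 5.55
ee_pos: [491.7, 259.0, 31.8]
ee_rot: [180.0, -1.0, 172.1]
force: [-23.9, 12.8, 15.1]
gripper_width: 0.3
gripper_force: 12.8
```

Left drawer is home against its stop (x=491.8, force rising). Now the right one.

Request:
apply_moves:
  delta_pos:
    - [-0.3, 0.04, 0]
    - [-0.6, 0.08, 0]
    - [-0.73, 0.1, 0]
    - [-0.73, 0.1, 0]
  rot:
    - [0, 0, 0]
    - [0, 0, 0]
    - [0, 0, 0]
    - [0, 0, 0]
  hand: [0, 0, 0, 0]

```text
time_s: 5.88
ee_pos: [409.3, 268.3, 31.5]
ee_rot: [-179.9, -0.1, 172.5]
force: [0.8, 0.0, -0.3]
gripper_width: 0.2
gripper_force: 0.0
```

Request:
apply_moves:
  delta_pos:
    - [0, -0.3, 0]
    - [0, -0.6, 0]
    - [-0.03, -0.9, 0]
    - [-0.05, -1, 0]
    - [-0.05, -1, 0]
  rot:
    - [0, 0, 0]
    - [0, 0, 0]
    - [0, 0, 0]
    - [0, 0, 0]
    - [0, 0, 0]
  hand: [0, 0, 0, 0, 0]

```text
time_s: 6.3
ee_pos: [407.3, 146.5, 31.8]
ee_rot: [-180.0, 0.0, 172.1]
force: [0.0, 0.7, 0.7]
gripper_width: 0.7
gripper_force: 0.0
```

Request:
apply_moves:
  delta_pos:
    - [0.06, -0.01, 0]
    - [0.12, -0.02, 0]
    - [0.18, -0.03, 0]
    - [0.24, -0.03, 0]
    - [0.3, -0.04, 0]
    - [0.36, -0.05, 0]
    - [0.42, -0.06, 0]
    - [0.42, -0.06, 0]
  rot:
    - [0, 0, 0]
    - [0, 0, 0]
    - [0, 0, 0]
    - [0, 0, 0]
    - [0, 0, 0]
    - [0, 0, 0]
    - [0, 0, 0]
    - [0, 0, 0]
  hand: [0, 0, 0, 0, 0, 0, 0, 0]

```text
time_s: 6.97
ee_pos: [459.6, 141.8, 31.6]
ee_rot: [180.0, 0.1, 172.3]
force: [0.4, -0.4, 0.6]
gripper_width: 0.1
gripper_force: 0.0
```

Request:
apply_moves:
  delta_pos:
    - [0.04, -0.01, 0]
    - [0.08, -0.01, 0]
    - [0.12, -0.02, 0]
    - [0.12, -0.02, 0]
  rot:
    - [0, 0, 0]
    - [0, 0, 0]
    - [0, 0, 0]
    - [0, 0, 0]
  hand: [0, 0, 0, 0]

```text
time_s: 7.3
ee_pos: [473.0, 139.1, 31.7]
ee_rot: [180.0, 0.1, 172.3]
force: [0.4, -0.3, -0.4]
gripper_width: 0.6
gripper_force: 0.0
```

Request:
apply_moves:
  delta_pos:
    - [0.03, 0, 0]
    - [0.06, -0.01, 0]
    - [0.06, -0.01, 0]
  rot:
    - [0, 0, 0]
    - [0, 0, 0]
    - [0, 0, 0]
  hand: [0, 0, 0]

```text
time_s: 7.55
ee_pos: [475.7, 138.3, 31.2]
ee_rot: [-180.0, -0.4, 172.3]
force: [-7.1, 3.8, 4.5]
gripper_width: 0.2
gripper_force: 4.3
```

Request:
apply_moves:
  delta_pos:
    - [0.02, 0, 0]
    - [0.04, -0.01, 0]
    - [0.04, -0.01, 0]
  rot:
    - [0, 0, 0]
    - [0, 0, 0]
    - [0, 0, 0]
  hand: [0, 0, 0]

```text
time_s: 7.8
ee_pos: [475.5, 137.9, 30.9]
ee_rot: [-179.9, -1.0, 172.2]
force: [-17.8, 9.2, 11.5]
gripper_width: 0.5
gripper_force: 10.0
```

Request:
apply_moves:
  delta_pos:
    - [-0.3, 0.04, 0]
    - [-0.4, 0.05, 0.2]
    - [-0.4, 0.05, 0.5]
    - [-0.4, 0.05, 0.8]
    - [-0.4, 0.05, 1]
    - [-0.4, 0.05, 1]
  rot:
    - [0, 0, 0]
    - [0, 0, 0]
    - [0, 0, 0]
    - [0, 0, 0]
    - [0, 0, 0]
    - [0, 0, 0]
  hand: [0, 0, 0, 0, 0, 0]

```text
time_s: 8.3
ee_pos: [439.6, 143.9, 157.0]
ee_rot: [179.7, 0.7, 172.3]
force: [1.0, 1.6, 0.3]
gripper_width: 0.6
gripper_force: 0.0
```

Request:
apply_moves:
  delta_pos:
    - [0, 0, 0.3]
    - [0, -0.1, 0.6]
    - [0.15, -0.4, 0.8]
    - [0.3, -0.7, 0.8]
    - [0.5, -0.9, 0.8]
    - [0.5, -0.9, 0.8]
  rot:
    - [0, 0, 0]
    - [0, 0, 0]
    - [0, 0, 0.05]
    - [0, 0, 0.1]
    - [0, 0, 0.14]
    - [0, 0, 0.14]
  hand: [0, 0, 0, 0, 0, 0]

```text
time_s: 8.8
ee_pos: [499.8, 30.4, 247.5]
ee_rot: [-179.8, 0.2, -175.8]
force: [0.5, 0.7, 0.6]
gripper_width: 0.2
gripper_force: 0.0
```

Request:
apply_moves:
  delta_pos:
    - [0.2, -0.25, 0]
    - [0.4, -0.5, 0]
    - [0.6, -0.75, 0]
    - [0.6, -0.9, 0]
    - [0.6, -0.9, 0]
  rot:
    - [0, 0, 0]
    - [0, 0, 0]
    - [0, 0, 0]
    - [0, 0, 0]
    - [0, 0, 0]
  hand: [0, 0, 0, 0, 0]

```text
time_s: 9.22
ee_pos: [568.4, -76.5, 245.8]
ee_rot: [-179.9, -0.1, -175.9]
force: [-0.3, 0.5, -1.0]
gripper_width: 0.5
gripper_force: 0.0
```

Request:
apply_moves:
  delta_pos:
    - [0.2, -0.25, 0]
    - [0.4, -0.5, 0]
    - [0.62, -0.75, 0]
    - [0.62, -0.88, 0]
    - [0.62, -0.88, 0]
  rot:
    - [0, 0, 0]
    - [0, 0, 0]
    - [0, 0, 0]
    - [0, 0, 0]
    - [0, 0, 0]
  hand: [0, 0, 0, 0, 0]

```text
time_s: 9.63
ee_pos: [642.2, -181.0, 245.5]
ee_rot: [-180.0, -0.1, -175.8]
force: [-0.7, 0.5, 0.1]
gripper_width: 0.4
gripper_force: 0.0
```

```bash
python3 - <<'E'
from h import *
s=env.state();print(s["ee_pos"],s["ee_rot"],s["force"])
S=viewer.grab_frame("scene");D=viewer.grab_frame("side")
a=cv2.resize(S["pixels"][110:290,200:420],None,fx=2.2,fy=2.2)[:,:396];b=cv2.resize(D["pixels"][110:290,270:450],None,fx=2.2,fy=2.2)
cv2.imwrite("pics/p3.png",np.hstack([a,b])[...,::-1])
E
```

```text
[ 642.22036081 -181.03782157  245.50601471] [-1.79999054e+02 -1.48312957e-01 -1.75792285e+02] [-0.71388343  0.5352131   0.05373462]
```

View pics/p3.png

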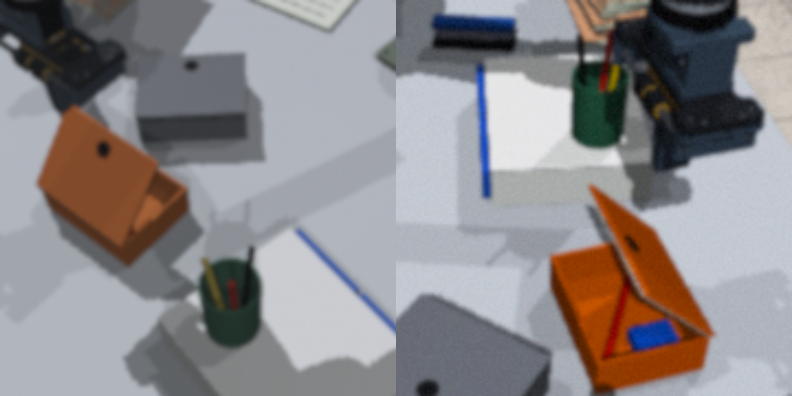

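The picture shows both drawers flush with the unit, the lid still open and the gripper above and beyond it. Next: descend over the outer face and follow the lid's arc.

Request:
apply_moves:
  delta_pos:
    - [0, 0, -0.3]
    - [0, 0, -0.55]
    - [0, 0, -0.79]
    - [0, 0, -0.79]
    - [-0.06, 0, -0.85]
    - [-0.12, 0, -0.9]
    - [-0.12, 0, -0.9]
  rot:
    - [0, 0, 0]
    - [0, 0, 0]
    - [0, 0, 0]
    - [0, 0, 0]
    - [0, 0, 0]
    - [0, 0, 0]
    - [0, 0, 0]
  hand: [0, 0, 0, 0, 0, 0, 0]

```text
time_s: 10.32
ee_pos: [626.4, -177.3, 140.5]
ee_rot: [180.0, -0.0, -175.6]
force: [0.0, 0.6, -0.2]
gripper_width: 0.2
gripper_force: 0.0
```

Request:
apply_moves:
  delta_pos:
    - [-0.04, 0, -0.04]
    - [-0.08, 0, -0.07]
    - [-0.12, 0, -0.12]
    - [-0.16, 0, -0.17]
    - [-0.18, 0, -0.21]
  rot:
    - [0, 0, 0]
    - [0, 0, 0]
    - [0, 0, 0]
    - [0, 0, 0]
    - [0, 0, 0]
  hand: [0, 0, 0, 0, 0]

```text
time_s: 10.73
ee_pos: [605.1, -178.8, 113.9]
ee_rot: [180.0, -0.0, -175.6]
force: [0.5, -0.4, 0.4]
gripper_width: 0.3
gripper_force: 0.5
```

Now the rest of the arc, then check.

Request:
apply_moves:
  delta_pos:
    - [-0.03, 0, -0.05]
    - [-0.05, 0, -0.1]
    - [-0.08, 0, -0.15]
    - [-0.09, 0, -0.2]
    - [-0.1, 0, -0.25]
    - [-0.11, 0, -0.3]
  rot:
    - [0, 0, 0]
    - [0, 0, 0]
    - [0, 0, 0]
    - [0, 0, 0]
    - [0, 0, 0]
    - [0, 0, 0]
  hand: [0, 0, 0, 0, 0, 0]

```text
time_s: 11.23
ee_pos: [592.5, -178.8, 77.6]
ee_rot: [180.0, -0.0, -175.6]
force: [-0.5, -0.3, 1.7]
gripper_width: 0.5
gripper_force: 0.5
```

```bash
python3 - <<'E'
from h import *
s=env.state();print(s["ee_pos"],s["ee_rot"],s["force"])
S=viewer.grab_frame("scene");D=viewer.grab_frame("side")
a=cv2.resize(S["pixels"][110:290,200:420],None,fx=2.2,fy=2.2)[:,:396];b=cv2.resize(D["pixels"][110:290,270:450],None,fx=2.2,fy=2.2)
cv2.imwrite("pics/p4.png",np.hstack([a,b])[...,::-1])
E
```

```text
[ 592.53373224 -178.78271628   77.59754266] [ 1.79978176e+02 -3.67555882e-02 -1.75635919e+02] [-0.54032016 -0.34254889  1.6884657 ]
```

View pics/p4.png

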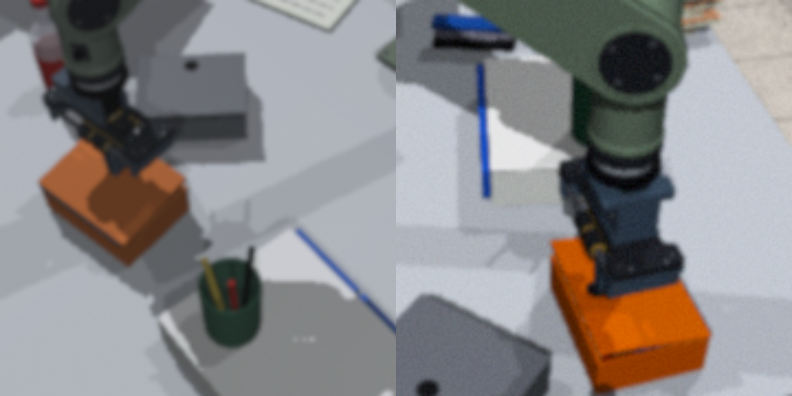

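The lid is nearly shut and the box hasn't moved. I press the last ~15 mm straight down until the stop is felt.

Request:
apply_moves:
  delta_pos:
    - [-0.01, 0, -0.03]
    - [-0.02, 0, -0.06]
    - [-0.02, 0, -0.09]
    - [-0.02, 0, -0.12]
    - [-0.02, 0, -0.12]
  rot:
    - [0, 0, 0]
    - [0, 0, 0]
    - [0, 0, 0]
    - [0, 0, 0]
    - [0, 0, 0]
  hand: [0, 0, 0, 0, 0]

```text
time_s: 11.75
ee_pos: [590.3, -178.8, 63.5]
ee_rot: [180.0, -0.0, -175.6]
force: [0.3, -0.1, -0.5]
gripper_width: 0.6
gripper_force: 0.0
```

Request:
apply_moves:
  delta_pos:
    - [0, 0, -0.02]
    - [0, 0, -0.03]
    - [0, 0, -0.03]
  rot:
    - [0, 0, 0]
    - [0, 0, 0]
    - [0, 0, 0]
  hand: [0, 0, 0]

```text
time_s: 12.0
ee_pos: [590.5, -178.9, 63.1]
ee_rot: [-180.0, 0.1, -175.6]
force: [-4.5, 0.7, 15.0]
gripper_width: 0.2
gripper_force: 7.7
```

Request:
apply_moves:
  delta_pos:
    - [0, 0, 0.25]
    - [0, 0, 0.5]
    - [0, 0, 0.75]
    - [0, 0, 1]
    - [0, 0, 1]
  rot:
    - [0, 0, 0]
    - [0, 0, 0]
    - [0, 0, 0]
    - [0, 0, 0]
    - [0, 0, 0]
  hand: [0, 0, 0, 0, 0]

```text
time_s: 12.42
ee_pos: [593.9, -179.9, 187.1]
ee_rot: [-179.7, 0.7, -175.6]
force: [1.0, -0.5, 0.7]
gripper_width: 0.5
gripper_force: 0.0
```

Request:
apply_moves:
  delta_pos:
    - [-0.3, 0, 0.25]
    - [-0.6, 0, 0.5]
    - [-0.9, 0, 0.6]
    - [-0.9, 0, 0.6]
    - [-0.9, 0, 0.6]
  rot:
    - [0, 0, 0]
    - [0, 0, 0]
    - [0, 0, 0]
    - [0, 0, 0]
    - [0, 0, 0]
  hand: [0, 0, 0, 0, 0]

```text
time_s: 12.83
ee_pos: [481.3, -179.0, 253.9]
ee_rot: [-179.9, 0.2, -175.7]
force: [-0.3, -0.0, -1.0]
gripper_width: 0.9
gripper_force: 0.0
```

```bash
python3 - <<'E'
from h import *
np.set_printoptions(precision=0,suppress=True)
s=env.state();print(s["ee_pos"],s["force"])
S=viewer.grab_frame("scene");D=viewer.grab_frame("side")
for q in ["left_drawer_front","right_drawer_front","stationery_box","lid_mark","pen_cup","water_bottle","stapler"]:
    z={"left_drawer_front":35,"right_drawer_front":35,"lid_mark":63,"pen_cup":66}.get(q,0)
    for n,f in(("S",S),("D",D)): print(q,n,[plane(f,d["position"],z)[:2] for d in spotter.landmark_of(f,q) if d["score"]>.4])
a=cv2.resize(S["pixels"][110:290,200:420],None,fx=2.2,fy=2.2)[:,:396];b=cv2.resize(D["pixels"][110:290,270:450],None,fx=2.2,fy=2.2)
cv2.imwrite("pics/p5.png",np.hstack([a,b])[...,::-1])
E
```

```text
[ 481. -179.  254.] [-0. -0. -1.]
left_drawer_front S [array([504., 261.])]
left_drawer_front D []
right_drawer_front S [array([554., 468.]), array([495., 128.])]
right_drawer_front D [array([496., 131.])]
stationery_box S [array([ 407., -229.]), array([269., 224.])]
stationery_box D [array([ 394., -241.]), array([ 611., -188.])]
lid_mark S [array([ 562., -189.]), array([ 373., -252.])]
lid_mark D [array([ 565., -192.]), array([ 367., -268.]), array([221., 190.])]
pen_cup S [array([652., 104.])]
pen_cup D [array([655., 112.])]
water_bottle S [array([ 521., -432.])]
water_bottle D [array([536., 480.]), array([ 513., -436.])]
stapler S [array([541., 470.])]
stapler D [array([534., 479.])]
```

View pics/p5.png

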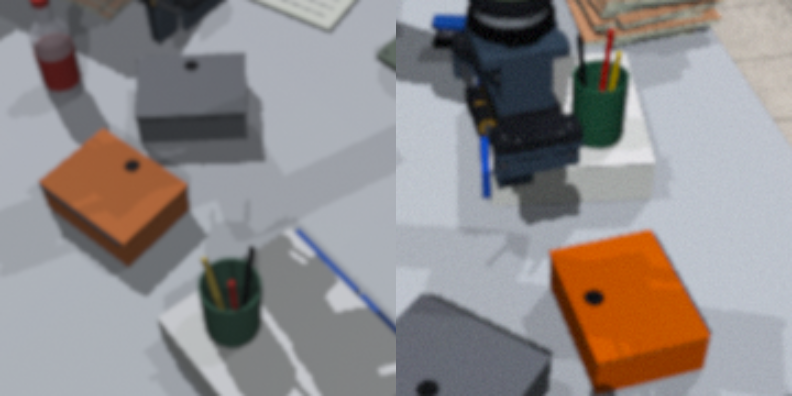

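The lid is shut flat, the box corners are in the same pixels as before, the drawers are flush, and the other objects are unmoved. I'm handing it in.

```bash
python3 -c "
from workcell import env
print(env.job_done())"
```

```text
the job is handed in; nothing more can be done
None
```

I pushed both drawers home and the orange box's lid shut, each against its firm stop; the last pictures show the box, pen cup, bottle and stapler where they stood. I handed the job in at about 13 s, and no verdict came back.

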